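Fill the vial rail and hold the detector shutter half open

TASK

Put a tall spare vial into each empty pocket of the vial rail, standing upright and fully seated, and leave the vials already in the rail where they are. Then slide the detector's sprung shutter by its tab to half its travel (the long middle tick) and finish while holding it there steadily with the gripper against the spring, for the half-light reference reading. Do not knock over any vial or shift the short vials and the other things on the bench.

Things in the scene. Friction and masses are not known exactly. Their poses are not given: they have to be found in the camera images.
- rail: Fixed aluminium block, 56 x 220 x 30 mm (x, y, z; 232 mm along y and 34 mm high with its grey end plates), with four round vial pockets in a row along its own y axis. Origin: centre of its underside; its yaw varies.
- rail_hole0 (a point): Mouth centre of pocket 0 of the rail, on its top face (z up). The pocket is round, 27 mm across, 24 mm deep, with a 2 mm chamfer. Pockets 0 to 3 lie 50 mm apart in a straight row. Any two of the four are empty at the start: a pocket is taken if one of the tall vials stands in it.
- rail_hole1 (a point): Mouth centre of pocket 1 of the rail, on its top face (z up). The pocket is round, 27 mm across, 24 mm deep, with a 2 mm chamfer. Pockets 0 to 3 lie 50 mm apart in a straight row. Any two of the four are empty at the start: a pocket is taken if one of the tall vials stands in it.
- rail_hole2 (a point): Mouth centre of pocket 2 of the rail, on its top face (z up). The pocket is round, 27 mm across, 24 mm deep, with a 2 mm chamfer. Pockets 0 to 3 lie 50 mm apart in a straight row. Any two of the four are empty at the start: a pocket is taken if one of the tall vials stands in it.
- rail_hole3 (a point): Mouth centre of pocket 3 of the rail, on its top face (z up). The pocket is round, 27 mm across, 24 mm deep, with a 2 mm chamfer. Pockets 0 to 3 lie 50 mm apart in a straight row. Any two of the four are empty at the start: a pocket is taken if one of the tall vials stands in it.
- loaded0: Amber glass vial with an aluminium crimp cap, 23 mm diameter, 75 mm tall (glass body of full width up to 58 mm, cap 21 mm wide from 64 to 75 mm), about 35 g. Origin: centre of its underside, z up. Stands in a pocket of the rail at the start, its underside 24 mm below the rail's top; stays there.
- loaded1: Amber glass vial with an aluminium crimp cap, 23 mm diameter, 75 mm tall (glass body of full width up to 58 mm, cap 21 mm wide from 64 to 75 mm), about 35 g. Origin: centre of its underside, z up. Stands in a pocket of the rail at the start, its underside 24 mm below the rail's top; stays there.
- spare0: Amber glass vial with an aluminium crimp cap, 23 mm diameter, 75 mm tall (glass body of full width up to 58 mm, cap 21 mm wide from 64 to 75 mm), about 35 g. Origin: centre of its underside, z up. One of three interchangeable spares, standing upright on the bench at the start among the short vials; two are needed.
- spare1: Amber glass vial with an aluminium crimp cap, 23 mm diameter, 75 mm tall (glass body of full width up to 58 mm, cap 21 mm wide from 64 to 75 mm), about 35 g. Origin: centre of its underside, z up. One of three interchangeable spares, standing upright on the bench at the start among the short vials; two are needed.
- spare2: Amber glass vial with an aluminium crimp cap, 23 mm diameter, 75 mm tall (glass body of full width up to 58 mm, cap 21 mm wide from 64 to 75 mm), about 35 g. Origin: centre of its underside, z up. One of three interchangeable spares, standing upright on the bench at the start among the short vials; two are needed.
- detector: Fixed white detector box, 120 x 200 x 70 mm (x, y, z). Origin: centre of its underside; yaw varies. On its top, two low aluminium guides run along its y axis (at x = +-41 mm, 8 mm wide, tops 80 mm above the bench); between them a steel shutter plate covers a black window. Black ticks on the guides mark where the middle of the tab stands with the shutter shut (y = -40 mm), half open (y = 0, the longest and boldest tick) and fully open (y = +40 mm).
- shutter (a joint): Travel of the sprung shutter plate (72 x 84 x 4 mm, its top 76 mm above the bench) along the detector's +y axis: 0 shut, 0.08 m fully open. A spring pulls it shut: about 2 N when shut, 6.6 N at half travel, 11.4 N fully open (120 N/m); it springs shut if let go.
- tab (a point): Upright steel tab, part of the shutter, fixed on the middle of the shutter plate, by which it is slid: 30 mm along the detector's x, 12 mm along the slide (y), 36 mm tall, free on all sides. This point: centre of its foot, on the plate's top, 76 mm above the bench; axes as the detector's.
- short0: Bystander: short amber vial of the same make, 23 mm diameter but only 46 mm tall; does not belong in the rail; leave it standing. Origin: centre of underside.
- short1: Bystander: short amber vial of the same make, 23 mm diameter but only 46 mm tall; does not belong in the rail; leave it standing. Origin: centre of underside.
- bottle: Bystander: amber reagent bottle, 72 mm diameter, 150 mm tall. Origin: centre of underside.
- jar: Bystander: jar with a screw lid, 68 mm diameter, 75 mm tall. Origin: centre of underside.
- beaker: Bystander: open glass beaker, 72 mm diameter, 90 mm tall. Origin: centre of underside.
- spatula: Bystander: steel spatula lying on the bench, 190 mm long along its x axis.
- tipbox: Bystander: pipette tip box, 90 x 125 x 62 mm. Origin: centre of underside.
Things that resemble listed ones, but are neither listed nor needed, are in the scene too. Several things have the shape of the detector; the one meant has the colours described above.

How it is judged:
By the outcome, as a careful person would: the job done as asked, in the order asked, and still so for the second after the job is handed in, while the arm keeps its last pose, push and grip.
It also fails if it takes over 67 s, if anything falls off the work surface, if the arm or the gripper's body presses on something with over 40 N, if the wrist force passes 120 N, or if a joint passes its speed limit or range.

ROBOT

A 6-joint arm with a two-finger parallel gripper is mounted at the origin on the work surface. World frame = base frame: x ahead of the robot, y to its left, z up, the work surface at z = 0. Lengths are in m, angles in degrees, forces in N, time in s.
With the tool pointing down it reaches from about 0.4 to 0.825 m from the base axis. Payload 7 kg.
Tool frame: the origin (TCP) lies between the finger pads; the fingertips stand 19 mm ahead of it and the grasp point (between the pads) is the TCP (r.finger_overhang is the distance from the TCP to the fingertips, in m); z points along the fingers, y is the direction in which the jaws open and shut (so a half turn about z gives the same grasp; the last joint's range is limited). The gripper opens to 88 mm and grips with 3 to 60 N. Pads are 19 mm wide; open, the fingers measure 130 mm over their backs; the gripper's body (78 mm by 193 mm) begins 47 mm behind the grasp point.
Start: joints at [81.079, 20.546, 0.682, 0, -70.136, -16.507], TCP at [0.29, 0.61, 0.246] pointing down, gripper open.
Joint ranges: [-176.03, 176.03], [-82.01, 121.73], [-58.28, 71.71], [-173.87, 95.51], [-174.79, -0.11], [-173.66, 173.66]. Speed limits (degrees/s): [136.94, 136.94, 172.46, 180, 180, 180].

INTERFACE

Orientations are given as [roll, pitch, yaw] about the fixed x, y, z axes, in that order (R = Rz(yaw) Ry(pitch) Rx(roll)).
In Python, from plant import r, optics gives the robot as it stands. The module is installed in compiled form; this text tells all that it offers.
- The arm moves only by the tool step_arm, never from a script. Its argument "increments" is a list of rows, each an object of numbers: "tx", "ty", "tz": the shift along the world's x, y, z in mm; "ax", "ay", "az": the turn, a rotation vector about the world's x, y, z in degrees; "claw": the gripper command: -1 is shut, 1 is fully open, values between are in proportion. In form: [{"tx": .., "ty": .., "tz": .., "ax": .., "ay": .., "az": .., "claw": ..}, ...]. A call has 1 to 12 rows; each row shifts and turns the commanded pose from where the row before left it; what a row does not reach is not made up. A row lasts 1/10 s, in which the tool goes at most 50 mm and 8.59 degrees, less where a joint would pass 70% of its speed; a pose out of reach is approached as far as the arm can. A call with a gripper value outside its range is refused whole. The fingers move at their own pace and stop on an object; "newtons" is the grip in N (left out, the last holds). Time passes only in rows, so rows that do not move let the fingers close. It gives the time, the measured TCP pose, the force and the opening at its end, in the units of the state.
- r.get_state(): the state, without advancing time (a new reading comes with each control period).
- optics.capture(name): name is "scene" or "top"; returns a dict with "image" (400x640x3 uint8, blue, green, red), "depth" (400x640 float32, m along the optical axis (not along the pixel's ray), 0 where there is no reading), "fx", "fy", "cx", "cy" (pixels), "distortion" ([k1, k2, p1, p2, k3] as OpenCV has them; the pictures are not rectified), "R" (3x3) and "t" (3): a world point X has camera coordinates R X + t. Camera axes: x right, y down, z forward; pixel columns grow to the right and rows downward; lengths in m; the calibration is good to about 2 mm. A picture is of the moment at which its call begins.
- r.close_job(): hands the job in, once; it reports no verdict.
The state is a dict: "time_s": time; "joints": joint angles; "qd": joint speeds; "joint_torque": joint torques, N m; "tcp_pos": TCP position; "eef_rot": TCP orientation; "contact_force": force on the tool from outside, world axes, zero at the start; "moment": the same for the moment, N m; "gripper_width": finger opening in m.
Only numpy, scipy, OpenCV 4.12 (cv2) and the standard library are available. Lean on these libraries where they do the work, as an engineer would, in place of code of your own. Each camera call takes 0.05 s, during which the arm holds its last target. There are 200 camera calls.

## Working session

There is one attempt and no reset: what is moved stays moved. The work goes in short steps, Python scripts to look and compute and a tool call to move; the robot and the scene stay as the last step left them, time stands still between calls to the robot, and variables do not carry over. Pictures are saved under pics/ and viewed, about 8 in all and at most 12, crops included, and the job is handed in when it is done.

Besides the shell and the picture viewer there is one more tool, called by a JSON object that holds its "fn" and its "kwargs". step_arm: Moves the arm, as the interface text tells. Its arguments: {"type":"object","properties":{"increments":{"type":"array","items":{"type":"object","properties":{"tx":{"type":"number"},"ty":{"type":"number"},"tz":{"type":"number"},"ax":{"type":"number"},"ay":{"type":"number"},"az":{"type":"number"},"claw":{"type":"number"}}}},"newtons":{"type":"number"}},"required":["increments"]}

```bash
mkdir -p pics
cat > h.py <<'E'
import numpy as np, cv2
from plant import r, optics
def cap(n):
    c=optics.capture(n); np.savez('last_'+n+'.npz',**c); return c
def world(c):
    h,w=c['depth'].shape
    K=np.array([[c['fx'],0,c['cx']],[0,c['fy'],c['cy']],[0,0,1.]])
    u,v=np.meshgrid(np.arange(w),np.arange(h))
    p=cv2.undistortPoints(np.stack([u,v],-1).reshape(-1,1,2).astype(float),K,np.array(c['distortion'],float)).reshape(h,w,2)
    X=np.dstack([p,np.ones((h,w))])*c['depth'][...,None]
    W=(X-np.array(c['t']))@np.array(c['R']); W[c['depth']==0]=np.nan
    return W
E
python3 - <<'E'
from h import *
for n in ('scene','top'):
    c=cap(n); cv2.imwrite(f'pics/{n}0.png',c['image']); print(n,c['fx'],c['cx'],c['distortion'],np.round(c['R'],3).tolist(),c['t'], -np.array(c['R']).T@np.array(c['t']))
print(r.get_state())
E
```

```text
scene 377.49544540214316 316.60712309831905 [0.0048484 0.        0.        0.        0.       ] [[-0.226, 0.974, -0.014], [0.614, 0.131, -0.778], [-0.756, -0.185, -0.628]] [ 0.06805542 -0.28033175  1.72601587] [1.49233383 0.28893899 0.86706529]
top 426.0975752183598 319.2599541575234 [-0.00127776  0.          0.          0.          0.        ] [[0.003, -1.0, -0.006], [-0.987, -0.002, -0.163], [0.163, 0.006, -0.987]] [0.0322171  0.49280466 1.44689424] [0.25005869 0.02366104 1.50808094]
{'time_s': 0.1, 'joints': array([ 8.10798784e+01,  2.05871786e+01,  6.37397702e-01, -1.90215099e-02,
       -7.01336767e+01, -1.65050598e+01]), 'qd': array([ 0.05524861,  0.00047405,  0.1250606 ,  0.00284092,  0.05438407,
       -0.05996018]), 'joint_torque': array([-2.00797811e-03, -5.84158623e+01,  2.93749398e+01,  7.01547816e+00,
        1.01877764e-02, -5.55519364e-05]), 'tcp_pos': array([0.28965711, 0.60923244, 0.24470167]), 'eef_rot': array([ 1.79914901e+02, -6.56728494e-03, -2.54316535e+01]), 'contact_force': array([ 0.8717935 , -0.10558945,  0.41077812]), 'moment': array([-0.01022455,  0.02438126, -0.03570423]), 'gripper_width': 0.08759285564146592}
```

View pics/scene0.png

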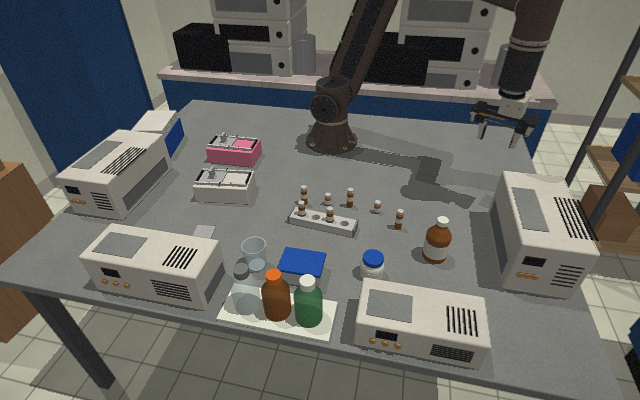

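View pics/top0.png

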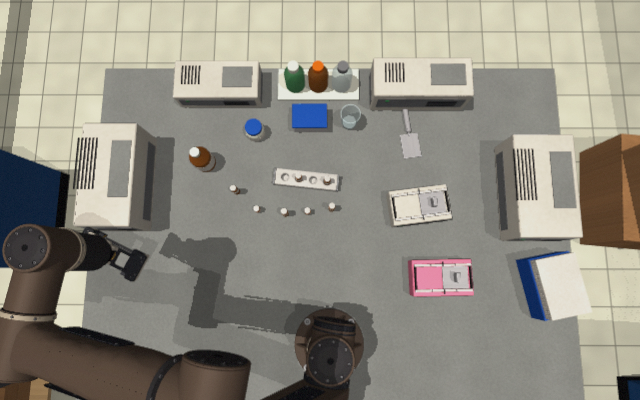

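The scene view shows the white detector at (225,185) and its pink double at (235,150), the rail at (322,222), and five loose vials at (304,192), (327,200), (350,197), (377,206) and (400,219). The top view shows the white detector at (420,205), the pink one at (441,277), the rail at (307,179), and the vials at (234,189), (256,209), (284,212), (307,211) and (332,207). I'll crop in and measure heights.

Run:
```python
from h import *
from scipy import ndimage as nd
cs={n:dict(np.load(f'last_{n}.npz')) for n in('scene','top')}
a=cs['top']['image'][150:235,215:465]; b=cs['scene']['image'][155:245,180:430]
cv2.imwrite('pics/crop1.png',np.vstack([cv2.resize(a,None,fx=3.2,fy=3.2,interpolation=2),cv2.resize(b,None,fx=3.2,fy=3.2,interpolation=2)]))
for n in cs:
    W=world(cs[n]); m=(W[...,2]>.028)&(W[...,2]<.2)&(W[...,0]>.3)&(W[...,0]<.72)&(W[...,1]>-.5)&(W[...,1]<.33)
    l,k=nd.label(m)
    for i in range(1,k+1):
        P=W[l==i]
        if len(P)<6: continue
        z=np.percentile(P[:,2],95); T=P[P[:,2]>z-.008]; v,u=np.nonzero(l==i)
        print(n,len(P),'px',u.mean().round(),v.mean().round(),'ztop',z.round(4),'topc',T.mean(0).round(4),'mean',P.mean(0).round(3),'ext',np.ptp(P[:,:2],axis=0).round(3))
```

```text
scene 1607 px 224.0 183.0 ztop 0.0811 topc [ 0.4765 -0.3243  0.0793] mean [ 0.493 -0.299  0.065] ext [0.145 0.206]
scene 80 px 304.0 192.0 ztop 0.0757 topc [ 0.4682 -0.0079  0.0736] mean [ 0.472 -0.007  0.056] ext [0.025 0.02 ]
scene 79 px 350.0 194.0 ztop 0.0752 topc [0.4491 0.1534 0.0726] mean [0.453 0.154 0.056] ext [0.025 0.021]
scene 39 px 327.0 196.0 ztop 0.0482 topc [0.4556 0.0758 0.0449] mean [0.458 0.076 0.039] ext [0.02 0.02]
scene 719 px 322.0 217.0 ztop 0.0794 topc [0.5672 0.0595 0.0788] mean [0.57  0.079 0.039] ext [0.081 0.234]
scene 42 px 378.0 203.0 ztop 0.047 topc [0.4612 0.2538 0.0441] mean [0.463 0.254 0.04 ] ext [0.025 0.019]
scene 50 px 397.0 216.0 ztop 0.0755 topc [0.5294 0.3254 0.0732] mean [0.533 0.325 0.056] ext [0.02  0.011]
top 69 px 254.0 136.0 ztop 0.0778 topc [0.7164 0.264  0.0762] mean [0.715 0.264 0.052] ext [0.011 0.042]
top 696 px 307.0 179.0 ztop 0.081 topc [0.5608 0.0545 0.0813] mean [0.562 0.078 0.037] ext [0.077 0.23 ]
top 2161 px 419.0 205.0 ztop 0.0832 topc [ 0.4694 -0.3266  0.0808] mean [ 0.464 -0.306  0.073] ext [0.143 0.21 ]
top 37 px 235.0 189.0 ztop 0.0767 topc [0.5231 0.3254 0.0747] mean [0.521 0.324 0.06 ] ext [0.019 0.01 ]
top 44 px 332.0 206.0 ztop 0.08 topc [ 0.4629 -0.0094  0.0767] mean [ 0.46  -0.009  0.067] ext [0.022 0.018]
top 32 px 256.0 208.0 ztop 0.0493 topc [0.4576 0.2524 0.047 ] mean [0.457 0.251 0.043] ext [0.02  0.021]
top 33 px 307.0 210.0 ztop 0.0503 topc [0.4505 0.075  0.0466] mean [0.45  0.075 0.044] ext [0.019 0.018]
top 46 px 284.0 211.0 ztop 0.0793 topc [0.4442 0.1541 0.0762] mean [0.442 0.153 0.066] ext [0.02  0.022]
```

View pics/crop1.png

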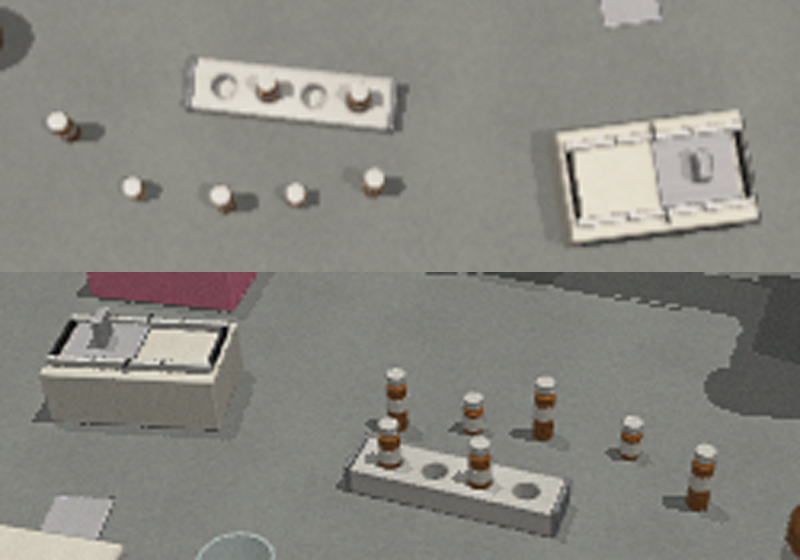

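The crop confirms it. The tall spares in the top view are (332,207), (284,212) and (234,189), standing 75 mm high. The shorts are (256,209) and (307,211), at 46 mm. The empty pockets are the left end one at about (285,177) and the third at about (313,180). The white detector's shutter is shut, with its tab at the right end at about (433,201). Next I'll work out precise poses.

```bash
cat >> h.py <<'E'
def rays(c,uv,z):
    K=np.array([[c['fx'],0,c['cx']],[0,c['fy'],c['cy']],[0,0,1.]]); R=np.array(c['R']); o=-R.T@np.array(c['t'])
    p=cv2.undistortPoints(np.array(uv,float).reshape(-1,1,2),K,np.array(c['distortion'],float)).reshape(-1,2)
    d=np.c_[p,np.ones(len(p))]@R
    return (o+d*((z-o[2])/d[:,2])[:,None])[:,:2]
def region(c,W,zl,zh,box,zp):
    m=(W[...,2]>zl)&(W[...,2]<zh)&(W[...,0]>box[0])&(W[...,0]<box[1])&(W[...,1]>box[2])&(W[...,1]<box[3])
    v,u=np.nonzero(m); return rays(c,np.c_[u,v],zp)
E
python3 - <<'E'
from h import *
for n in('scene','top'):
    c=dict(np.load(f'last_{n}.npz'));W=world(c)
    dz=np.nanmedian(W[(abs(W[...,0]-.4)<.05)&(abs(W[...,1]-.05)<.2)][:,2]); W[...,2]-=dz; print(n,'bench z',dz)
    for nm,x,y in (('A',.465,-.009),('B',.447,.154),('C',.526,.325),('L?',.565,.109-.05*0,),('L1',.56,.055)):
        p=region(c,W,.069,.09,(x-.025,x+.025,y-.025,y+.025),.075); print(nm,len(p),p.mean(0).round(4) if len(p) else'')
    p=region(c,W,.069,.09,(.53,.60,-.05,.2),.075); q=p[p[:,1]>.058-0.02*0]; 
    from scipy.cluster.vq import kmeans
    print('loaded',kmeans(p,np.array([[.56,0.],[.56,.1]]))[0].round(4))
    p=region(c,W,.026,.038,(.5,.63,-.07,.22),.031); b=cv2.minAreaRect(p.astype(np.float32)*1000); print('rail',b)
    p=region(c,W,.064,.084,(.35,.6,-.45,-.15),.072); print('det',cv2.minAreaRect(p.astype(np.float32)*1000))
    p=region(c,W,.09,.13,(.35,.6,-.45,-.15),.112); print('tab',len(p),p.mean(0),np.ptp(p,axis=0)); 
    p=region(c,W,.105,.13,(.35,.6,-.45,-.15),.112); print('tabtop',len(p),p.mean(0) if len(p) else 0)
E
```

```text
scene bench z -0.0004577650094639039
A 26 [ 0.47   -0.0074]
B 21 [0.4504 0.1541]
C 31 [0.5307 0.3303]
L? 36 [0.5693 0.1063]Traceback (most recent call last):
  File "<stdin>", line 6, in <module>
  File "h.py", line 20, in region
    v,u=np.nonzero(m); return rays(c,np.c_[u,v],zp)
                              ~~~~^^^^^^^^^^^^^^^^^
  File "h.py", line 15, in rays
    p=cv2.undistortPoints(np.array(uv,float).reshape(-1,1,2),K,np.array(c['distortion'],float)).reshape(-1,2)
      ~~~~~~~~~~~~~~~~~~~^^^^^^^^^^^^^^^^^^^^^^^^^^^^^^^^^^^^^^^^^^^^^^^^^^^^^^^^^^^^^^^^^^^^^^
cv2.error: OpenCV(4.12.0) /io/opencv/modules/calib3d/src/undistort.dispatch.cpp:347: error: (-215:Assertion failed) CV_IS_MAT(_src) && CV_IS_MAT(_dst) && (_src->rows == 1 || _src->cols == 1) && (_dst->rows == 1 || _dst->cols == 1) && _src->cols + _src->rows - 1 == _dst->rows + _dst->cols - 1 && (CV_MAT_TYPE(_src->type) == CV_32FC2 || CV_MAT_TYPE(_src->type) == CV_64FC2) && (CV_MAT_TYPE(_dst->type) == CV_32FC2 || CV_MAT_TYPE(_dst->type) == CV_64FC2) in function 'cvUndistortPointsInternal'
```

```bash
cat > m.py <<'E'
from h import *
from scipy.cluster.vq import kmeans
for n in('scene','top'):
    c=dict(np.load(f'last_{n}.npz'));W=world(c)
    dz=np.nanmedian(W[(abs(W[...,0]-.4)<.05)&(abs(W[...,1]-.05)<.2)][:,2]); W[...,2]-=dz; print(n,'bench z',dz)
    for nm,x,y in (('A',.465,-.009),('B',.447,.154),('C',.526,.325)):
        p=region(c,W,.069,.09,(x-.025,x+.025,y-.025,y+.025),.075); print(nm,len(p),p.mean(0).round(4) if len(p) else'')
    p=region(c,W,.069,.09,(.53,.60,-.05,.2),.081); print('loaded',kmeans(p,np.array([[.56,0.],[.56,.1]]))[0].round(4))
    p=region(c,W,.026,.038,(.5,.63,-.07,.22),.031); b=cv2.minAreaRect(p.astype(np.float32)*1000); print('rail',b)
    p=region(c,W,.064,.084,(.35,.6,-.45,-.15),.072); print('det',cv2.minAreaRect(p.astype(np.float32)*1000))
    p=region(c,W,.105,.13,(.35,.6,-.45,-.15),.112); print('tabtop',len(p),p.mean(0) if len(p) else 0)
    hsv=cv2.cvtColor(c['image'],cv2.COLOR_BGR2GRAY)
E
python3 m.py
```

```text
scene bench z -0.0004577650094639039
A 26 [ 0.47   -0.0074]
B 21 [0.4504 0.1541]
C 31 [0.5307 0.3303]
loaded [[0.5651 0.0083]
 [0.5762 0.1077]]
rail ((570.1280517578125, 81.15386962890625), (233.4419403076172, 65.00466918945312), 84.50413513183594)
det ((475.1867370605469, -307.42840576171875), (133.90443420410156, 201.0723114013672), 8.253141403198242)
tabtop 24 [ 0.48086465 -0.34663513]
top bench z 0.00010827304246377738
A 29 [ 0.463  -0.0093]
B 29 [0.444 0.154]
C 28 [0.5237 0.3302]
loaded [[0.5553 0.0066]
 [0.5657 0.1056]]
rail ((563.7626342773438, 81.51287841796875), (232.1969757080078, 56.91912841796875), 83.72036743164062)
det ((465.94097900390625, -309.1858825683594), (120.66732788085938, 200.2479248046875), 7.310387134552002)
tabtop 36 [ 0.47177312 -0.34956445]
```

Both views agree with the quoted heights. The top-view outlines fit (rail 232×57, detector 121×200), and the scene view is biased by the side faces it sees.

| Item | Position or yaw |
|---|---|
| Rail | (0.565, 0.081), yaw −6° |
| Empty pocket (+75) | E1 (0.573, 0.156) |
| Empty pocket (−25) | E2 (0.562, 0.0565) |
| Spare A | (0.465, −0.009) |
| Spare B | (0.446, 0.154) |
| Detector | yaw about 7.5° |
| Tab | (0.473, −0.349) |

I'll start with B, jaws across the rail (tool yaw −96°).

{"fn": "step_arm", "kwargs": {"increments": [{"tx": 13,"ty": -38,"az": -5.9,"claw": 0.27},{"tx": 13,"ty": -38,"az": -5.9,"claw": 0.27},{"tx": 13,"ty": -38,"az": -5.9,"claw": 0.27},{"tx": 13,"ty": -38,"az": -5.9,"claw": 0.27},{"tx": 13,"ty": -38,"az": -5.9,"claw": 0.27},{"tx": 13,"ty": -38,"az": -5.9,"claw": 0.27},{"tx": 13,"ty": -38,"az": -5.9,"claw": 0.27},{"tx": 13,"ty": -38,"az": -5.9,"claw": 0.27},{"tx": 13,"ty": -38,"az": -5.9,"claw": 0.27},{"tx": 13,"ty": -38,"az": -5.9,"claw": 0.27},{"tx": 13,"ty": -38,"az": -5.9,"claw": 0.27},{"tx": 13,"ty": -37,"az": -5.7,"claw": 0.27}], "newtons": 15}}

```text
$.increments[0]: bad value
```

{"fn": "step_arm", "kwargs": {"increments": [{"claw": 0.27},{"claw": 0.27}]}}

```text
$.increments[0]: bad value
```

{"fn": "step_arm", "kwargs": {"increments": [{"tx": 0,"ty": 0,"tz": 0,"ax": 0,"ay": 0,"az": 0,"claw": 0.27}], "newtons": 15}}

```text
time_s: 0.2
tcp_pos: [0.2897, 0.6093, 0.245]
eef_rot: [179.9, -0.0, -25.4]
contact_force: [-0.0, 0.3, 0.3]
gripper_width: 0.084
```

All fields are required.

{"fn": "step_arm", "kwargs": {"increments": [{"tx": 13,"ty": -38,"tz": 0,"ax": 0,"ay": 0,"az": -5.9,"claw": 0.27},{"tx": 13,"ty": -38,"tz": 0,"ax": 0,"ay": 0,"az": -5.9,"claw": 0.27},{"tx": 13,"ty": -38,"tz": 0,"ax": 0,"ay": 0,"az": -5.9,"claw": 0.27},{"tx": 13,"ty": -38,"tz": 0,"ax": 0,"ay": 0,"az": -5.9,"claw": 0.27},{"tx": 13,"ty": -38,"tz": 0,"ax": 0,"ay": 0,"az": -5.9,"claw": 0.27},{"tx": 13,"ty": -38,"tz": 0,"ax": 0,"ay": 0,"az": -5.9,"claw": 0.27},{"tx": 13,"ty": -38,"tz": 0,"ax": 0,"ay": 0,"az": -5.9,"claw": 0.27},{"tx": 13,"ty": -38,"tz": 0,"ax": 0,"ay": 0,"az": -5.9,"claw": 0.27},{"tx": 13,"ty": -38,"tz": 0,"ax": 0,"ay": 0,"az": -5.9,"claw": 0.27},{"tx": 13,"ty": -38,"tz": 0,"ax": 0,"ay": 0,"az": -5.9,"claw": 0.27},{"tx": 13,"ty": -38,"tz": 0,"ax": 0,"ay": 0,"az": -5.9,"claw": 0.27},{"tx": 13,"ty": -37,"tz": 0,"ax": 0,"ay": 0,"az": -5.7,"claw": 0.27}], "newtons": 15}}

```text
time_s: 1.4
tcp_pos: [0.4459, 0.1529, 0.2458]
eef_rot: [-180.0, 0.0, -96.3]
contact_force: [1.6, -0.0, 0.9]
gripper_width: 0.056
```

{"fn": "step_arm", "kwargs": {"increments": [{"tx": 0,"ty": 0,"tz": -45,"ax": 0,"ay": 0,"az": 0,"claw": 0.27},{"tx": 0,"ty": 0,"tz": -45,"ax": 0,"ay": 0,"az": 0,"claw": 0.27},{"tx": 0,"ty": 0,"tz": 0,"ax": 0,"ay": 0,"az": 0,"claw": 0.27},{"tx": 0,"ty": 0,"tz": 0,"ax": 0,"ay": 0,"az": 0,"claw": 0.27},{"tx": 0,"ty": 0,"tz": 0,"ax": 0,"ay": 0,"az": 0,"claw": 0.27}]}}

```text
time_s: 1.9
tcp_pos: [0.4471, 0.1557, 0.1577]
eef_rot: [-179.9, 0.1, -96.0]
contact_force: [-0.2, -0.0, 0.4]
gripper_width: 0.0555
```

Run:
```python
from h import *
c=cap('scene'); print(r.get_state()['tcp_pos'])
cv2.imwrite('pics/b1.png',cv2.resize(c['image'][120:250,270:430],None,fx=4.5,fy=4.5,interpolation=2))
```

```text
[0.44704619 0.15578802 0.15781806]
```

View pics/b1.png

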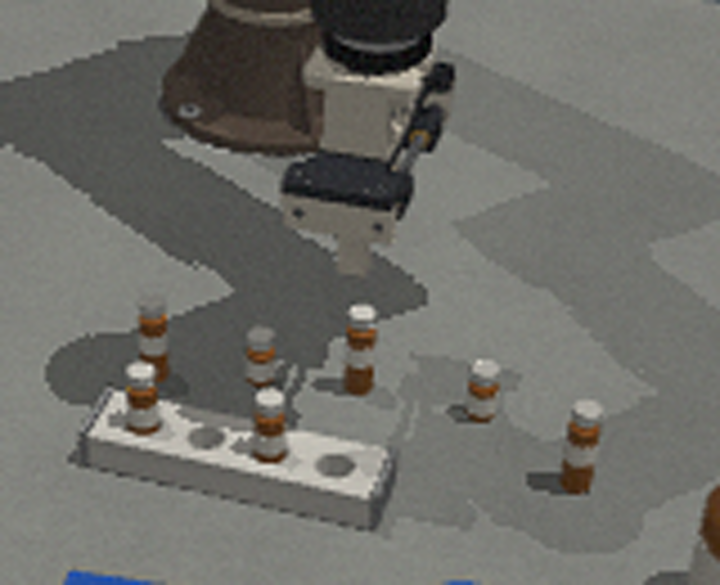

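The gripper stands straight above spare B: finger at crop (352,260), cap at (361,313). Descending to grasp.

{"fn": "step_arm", "kwargs": {"increments": [{"tx": -1,"ty": -1.5,"tz": -30,"ax": 0,"ay": 0,"az": 0,"claw": 0.27},{"tx": 0,"ty": 0,"tz": -25,"ax": 0,"ay": 0,"az": 0,"claw": 0.27},{"tx": 0,"ty": 0,"tz": -20,"ax": 0,"ay": 0,"az": 0,"claw": 0.27},{"tx": 0,"ty": 0,"tz": -18,"ax": 0,"ay": 0,"az": 0,"claw": 0.27},{"tx": 0,"ty": 0,"tz": -15,"ax": 0,"ay": 0,"az": 0,"claw": 0.27},{"tx": 0,"ty": 0,"tz": 0,"ax": 0,"ay": 0,"az": 0,"claw": 0.27},{"tx": 0,"ty": 0,"tz": 0,"ax": 0,"ay": 0,"az": 0,"claw": 0.27},{"tx": 0,"ty": 0,"tz": 0,"ax": 0,"ay": 0,"az": 0,"claw": 0},{"tx": 0,"ty": 0,"tz": 0,"ax": 0,"ay": 0,"az": 0,"claw": -0.2},{"tx": 0,"ty": 0,"tz": 0,"ax": 0,"ay": 0,"az": 0,"claw": -0.35}]}}

```text
time_s: 2.95
tcp_pos: [0.4452, 0.1534, 0.0483]
eef_rot: [-179.9, 0.1, -96.0]
contact_force: [0.2, 0.2, -0.8]
gripper_width: 0.0372
```

{"fn": "step_arm", "kwargs": {"increments": [{"tx": 0,"ty": 0,"tz": 0,"ax": 0,"ay": 0,"az": 0,"claw": -0.45},{"tx": 0,"ty": 0,"tz": 0,"ax": 0,"ay": 0,"az": 0,"claw": -0.6},{"tx": 0,"ty": 0,"tz": 0,"ax": 0,"ay": 0,"az": 0,"claw": -1},{"tx": 0,"ty": 0,"tz": 0,"ax": 0,"ay": 0,"az": 0,"claw": -1},{"tx": 0,"ty": 0,"tz": 0,"ax": 0,"ay": 0,"az": 0,"claw": -1},{"tx": 0,"ty": 0,"tz": 0,"ax": 0,"ay": 0,"az": 0,"claw": -1}]}}

```text
time_s: 3.55
tcp_pos: [0.445, 0.1532, 0.0477]
eef_rot: [-180.0, 0.0, -96.0]
contact_force: [-0.8, 0.2, 4.3]
gripper_width: 0.0225
```

{"fn": "step_arm", "kwargs": {"increments": [{"tx": 0,"ty": 0,"tz": 10,"ax": 0,"ay": 0,"az": 0,"claw": -1},{"tx": 0,"ty": 0,"tz": 30,"ax": 0,"ay": 0,"az": 0,"claw": -1},{"tx": 0,"ty": 0,"tz": 30,"ax": 0,"ay": 0,"az": 0,"claw": -1},{"tx": 16,"ty": 1,"tz": 10,"ax": 0,"ay": 0,"az": 0,"claw": -1},{"tx": 28,"ty": 1,"tz": 0,"ax": 0,"ay": 0,"az": 0,"claw": -1},{"tx": 28,"ty": 1,"tz": 0,"ax": 0,"ay": 0,"az": 0,"claw": -1},{"tx": 28,"ty": 0,"tz": 0,"ax": 0,"ay": 0,"az": 0,"claw": -1},{"tx": 28,"ty": 0,"tz": 0,"ax": 0,"ay": 0,"az": 0,"claw": -1},{"tx": 0,"ty": 0,"tz": -20,"ax": 0,"ay": 0,"az": 0,"claw": -1},{"tx": 0,"ty": 0,"tz": -10,"ax": 0,"ay": 0,"az": 0,"claw": -1},{"tx": 0,"ty": 0,"tz": 0,"ax": 0,"ay": 0,"az": 0,"claw": -1},{"tx": 0,"ty": 0,"tz": 0,"ax": 0,"ay": 0,"az": 0,"claw": -1}]}}

```text
time_s: 4.75
tcp_pos: [0.5724, 0.156, 0.0979]
eef_rot: [180.0, -0.0, -96.0]
contact_force: [-0.1, -0.1, 0.1]
gripper_width: 0.0228
```

Run:
```python
from h import *
c=cap('scene'); print(r.get_state()['tcp_pos'])
K=np.array([[c['fx'],0,c['cx']],[0,c['fy'],c['cy']],[0,0,1.]])
rv=cv2.Rodrigues(np.array(c['R']))[0]
im=c['image']; x0,y0,s=285,165,6.
big=cv2.resize(im[y0:y0+90,x0:x0+110],None,fx=s,fy=s,interpolation=cv2.INTER_CUBIC)
def ring(x,y,z,rad,col):
    a=np.linspace(0,6.283,40); P=np.c_[x+rad*np.cos(a),y+rad*np.sin(a),z+0*a]
    uv=cv2.projectPoints(P,rv,np.array(c['t']),K,np.array(c['distortion'],float))[0].reshape(-1,2)
    cv2.polylines(big,[(((uv-[x0,y0])+.5)*s).astype(np.int32)],True,col,1)
p=r.get_state()['tcp_pos']
ring(.573,.156,.03,.0155,(0,0,255)); ring(.5623,.0565,.03,.0155,(0,255,0)); ring(p[0],p[1],p[2]-.0477,.0115,(255,0,255))
cv2.imwrite('pics/b2.png',big)
```

```text
[0.5727103  0.15622785 0.0983535 ]
```

View pics/b2.png

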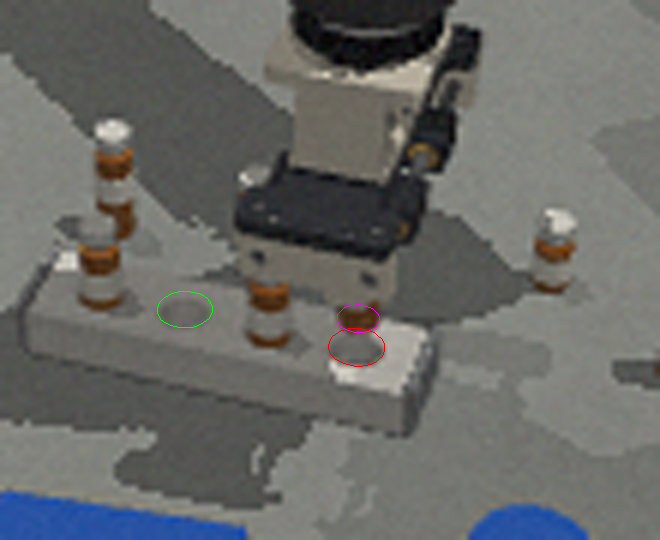

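The rings I projected for both empty pockets (red, at crop (357,347), and green) fit the pockets, and the held vial's foot (magenta, at (357,318)) is where expected. Lowering.

{"fn": "step_arm", "kwargs": {"increments": [{"tx": 0,"ty": 0,"tz": -10,"ax": 0,"ay": 0,"az": 0,"claw": -1},{"tx": 0,"ty": 0,"tz": -6,"ax": 0,"ay": 0,"az": 0,"claw": -1},{"tx": 0,"ty": 0,"tz": -5,"ax": 0,"ay": 0,"az": 0,"claw": -1},{"tx": 0,"ty": 0,"tz": -5,"ax": 0,"ay": 0,"az": 0,"claw": -1},{"tx": 0,"ty": 0,"tz": 0,"ax": 0,"ay": 0,"az": 0,"claw": -1},{"tx": 0,"ty": 0,"tz": 0,"ax": 0,"ay": 0,"az": 0,"claw": -1}]}}

```text
time_s: 5.4
tcp_pos: [0.5728, 0.1561, 0.0714]
eef_rot: [180.0, -0.0, -96.0]
contact_force: [0.2, -0.6, 0.5]
gripper_width: 0.0224
```

{"fn": "step_arm", "kwargs": {"increments": [{"tx": 0,"ty": 0,"tz": -5,"ax": 0,"ay": 0,"az": 0,"claw": -1},{"tx": 0,"ty": 0,"tz": -5,"ax": 0,"ay": 0,"az": 0,"claw": -1},{"tx": 0,"ty": 0,"tz": -4,"ax": 0,"ay": 0,"az": 0,"claw": -1},{"tx": 0,"ty": 0,"tz": -2,"ax": 0,"ay": 0,"az": 0,"claw": -1},{"tx": 0,"ty": 0,"tz": 0,"ax": 0,"ay": 0,"az": 0,"claw": -1},{"tx": 0,"ty": 0,"tz": 0,"ax": 0,"ay": 0,"az": 0,"claw": -1}]}}

```text
time_s: 6.0
tcp_pos: [0.5729, 0.1561, 0.0556]
eef_rot: [-180.0, -0.0, -96.0]
contact_force: [-0.2, 1.1, -0.2]
gripper_width: 0.0228
```

{"fn": "step_arm", "kwargs": {"increments": [{"tx": 0,"ty": 0,"tz": -1.5,"ax": 0,"ay": 0,"az": 0,"claw": -1},{"tx": 0,"ty": 0,"tz": 0,"ax": 0,"ay": 0,"az": 0,"claw": -1},{"tx": 0,"ty": 0,"tz": 0,"ax": 0,"ay": 0,"az": 0,"claw": -0.45},{"tx": 0,"ty": 0,"tz": 0,"ax": 0,"ay": 0,"az": 0,"claw": -0.4},{"tx": 0,"ty": 0,"tz": 0,"ax": 0,"ay": 0,"az": 0,"claw": -0.2},{"tx": 0,"ty": 0,"tz": 0,"ax": 0,"ay": 0,"az": 0,"claw": 0},{"tx": 0,"ty": 0,"tz": 0,"ax": 0,"ay": 0,"az": 0,"claw": 0.1},{"tx": 0,"ty": 0,"tz": 0,"ax": 0,"ay": 0,"az": 0,"claw": 0.1}]}}

```text
time_s: 6.8
tcp_pos: [0.5728, 0.1561, 0.0541]
eef_rot: [-180.0, -0.0, -96.0]
contact_force: [0.6, -0.4, 0.1]
gripper_width: 0.0475
```

{"fn": "step_arm", "kwargs": {"increments": [{"tx": 0,"ty": 0,"tz": 10,"ax": 0,"ay": 0,"az": 0,"claw": 0.1},{"tx": 0,"ty": 0,"tz": 30,"ax": 0,"ay": 0,"az": 0,"claw": 0.1},{"tx": 0,"ty": 0,"tz": 40,"ax": 0,"ay": 0,"az": 0,"claw": 0.1},{"tx": -12,"ty": -15,"tz": 30,"ax": 0,"ay": 0,"az": 0,"claw": 0.1},{"tx": -16,"ty": -25,"tz": 0,"ax": 0,"ay": 0,"az": 0,"claw": 0.1},{"tx": -16,"ty": -25,"tz": 0,"ax": 0,"ay": 0,"az": 0,"claw": 0.1},{"tx": -16,"ty": -25,"tz": 0,"ax": 0,"ay": 0,"az": 0,"claw": 0.1},{"tx": -16,"ty": -25,"tz": 0,"ax": 0,"ay": 0,"az": 0,"claw": 0.1},{"tx": -16,"ty": -25,"tz": 0,"ax": 0,"ay": 0,"az": 0,"claw": 0.1},{"tx": -16,"ty": -25,"tz": 0,"ax": 0,"ay": 0,"az": 0,"claw": 0.1},{"tx": 0,"ty": 0,"tz": 0,"ax": 0,"ay": 0,"az": 0,"claw": 0.1},{"tx": 0,"ty": 0,"tz": 0,"ax": 0,"ay": 0,"az": 0,"claw": 0.1}]}}

```text
time_s: 8.0
tcp_pos: [0.465, -0.0093, 0.1651]
eef_rot: [-179.9, 0.0, -96.1]
contact_force: [-0.6, -0.2, 0.3]
gripper_width: 0.0482
```

Run:
```python
from h import *
c=cap('scene'); W=world(c); print(r.get_state()['tcp_pos'])
p=W[(W[...,2]>.05)&(W[...,2]<.095)&(abs(W[...,0]-.573)<.03)&(abs(W[...,1]-.156)<.02)]
print(len(p),np.percentile(p[:,2],[50,95]) if len(p) else '')
q=W[(W[...,2]>.06)&(W[...,2]<.085)&(abs(W[...,0]-.467)<.02)&(abs(W[...,1]+.008)<.02)]; print(len(q),q.mean(0))
big=cv2.resize(c['image'][130:260,250:410],None,fx=4.5,fy=4.5,interpolation=2); cv2.imwrite('pics/b3.png',big)
```

```text
[ 0.46532875 -0.00882528  0.16488613]
68 [0.06919294 0.08153489]
35 [ 0.46915556 -0.00772219  0.07095436]
```

View pics/b3.png

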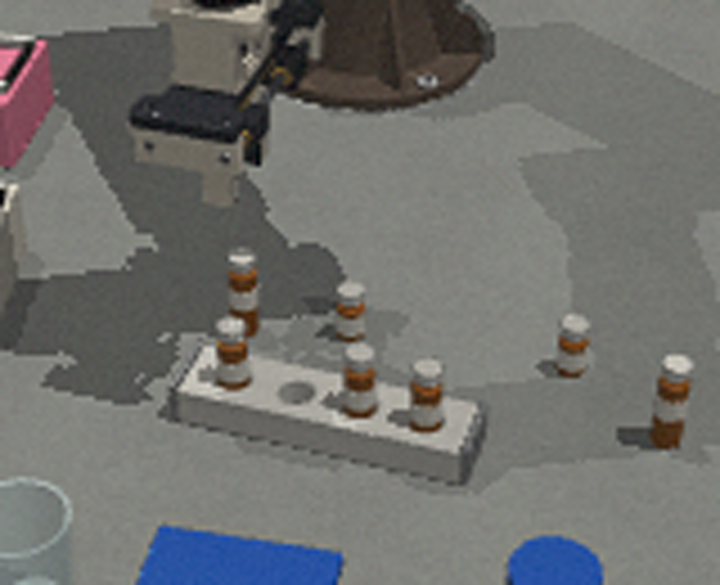

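The first vial is upright and seated in the end pocket at crop (427,395), with its top at 81.5 mm. The gripper is above spare A at (243,295), so I'll grasp it.

{"fn": "step_arm", "kwargs": {"increments": [{"tx": 0,"ty": 0.5,"tz": -35,"ax": 0,"ay": 0,"az": 0,"claw": 0.1},{"tx": 0,"ty": 0,"tz": -30,"ax": 0,"ay": 0,"az": 0,"claw": 0.1},{"tx": 0,"ty": 0,"tz": -20,"ax": 0,"ay": 0,"az": 0,"claw": 0.1},{"tx": 0,"ty": 0,"tz": -18,"ax": 0,"ay": 0,"az": 0,"claw": 0.1},{"tx": 0,"ty": 0,"tz": -13,"ax": 0,"ay": 0,"az": 0,"claw": 0.1},{"tx": 0,"ty": 0,"tz": 0,"ax": 0,"ay": 0,"az": 0,"claw": 0.1},{"tx": 0,"ty": 0,"tz": 0,"ax": 0,"ay": 0,"az": 0,"claw": 0.1},{"tx": 0,"ty": 0,"tz": 0,"ax": 0,"ay": 0,"az": 0,"claw": 0},{"tx": 0,"ty": 0,"tz": 0,"ax": 0,"ay": 0,"az": 0,"claw": -0.2},{"tx": 0,"ty": 0,"tz": 0,"ax": 0,"ay": 0,"az": 0,"claw": -0.35}]}}

```text
time_s: 9.05
tcp_pos: [0.4653, -0.0082, 0.0487]
eef_rot: [-179.9, 0.0, -96.0]
contact_force: [0.5, -0.1, 0.5]
gripper_width: 0.033
```

{"fn": "step_arm", "kwargs": {"increments": [{"tx": 0,"ty": 0,"tz": 0,"ax": 0,"ay": 0,"az": 0,"claw": -0.45},{"tx": 0,"ty": 0,"tz": 0,"ax": 0,"ay": 0,"az": 0,"claw": -0.6},{"tx": 0,"ty": 0,"tz": 0,"ax": 0,"ay": 0,"az": 0,"claw": -1},{"tx": 0,"ty": 0,"tz": 0,"ax": 0,"ay": 0,"az": 0,"claw": -1},{"tx": 0,"ty": 0,"tz": 0,"ax": 0,"ay": 0,"az": 0,"claw": -1},{"tx": 0,"ty": 0,"tz": 0,"ax": 0,"ay": 0,"az": 0,"claw": -1}]}}

```text
time_s: 9.65
tcp_pos: [0.465, -0.0084, 0.0483]
eef_rot: [-180.0, 0.0, -96.0]
contact_force: [-1.1, 0.3, 5.0]
gripper_width: 0.0224
```

{"fn": "step_arm", "kwargs": {"increments": [{"tx": 0,"ty": 0,"tz": 10,"ax": 0,"ay": 0,"az": 0,"claw": -1},{"tx": 0,"ty": 0,"tz": 35,"ax": 0,"ay": 0,"az": 0,"claw": -1},{"tx": 0,"ty": 0,"tz": 40,"ax": 0,"ay": 0,"az": 0,"claw": -1},{"tx": 0,"ty": 0,"tz": 20,"ax": 0,"ay": 0,"az": 0,"claw": -1},{"tx": 20,"ty": 15,"tz": 5,"ax": 0,"ay": 0,"az": 0,"claw": -1},{"tx": 20,"ty": 15,"tz": 0,"ax": 0,"ay": 0,"az": 0,"claw": -1},{"tx": 20,"ty": 15,"tz": 0,"ax": 0,"ay": 0,"az": 0,"claw": -1},{"tx": 20,"ty": 12,"tz": 0,"ax": 0,"ay": 0,"az": 0,"claw": -1},{"tx": 17,"ty": 8,"tz": 0,"ax": 0,"ay": 0,"az": 0,"claw": -1},{"tx": 0,"ty": 0,"tz": -30,"ax": 0,"ay": 0,"az": 0,"claw": -1},{"tx": 0,"ty": 0,"tz": -30,"ax": 0,"ay": 0,"az": 0,"claw": -1},{"tx": 0,"ty": 0,"tz": 0,"ax": 0,"ay": 0,"az": 0,"claw": -1}]}}

```text
time_s: 10.85
tcp_pos: [0.559, 0.0556, 0.0946]
eef_rot: [179.6, -0.2, -96.1]
contact_force: [-0.6, -0.1, -0.0]
gripper_width: 0.0224
```

{"fn": "step_arm", "kwargs": {"increments": [{"tx": 0,"ty": 0,"tz": 0,"ax": 0,"ay": 0,"az": 0,"claw": -1},{"tx": 0,"ty": 0,"tz": 0,"ax": 0,"ay": 0,"az": 0,"claw": -1}]}}

```text
time_s: 11.05
tcp_pos: [0.5628, 0.0569, 0.0998]
eef_rot: [-179.9, 0.0, -96.0]
contact_force: [-0.1, -0.3, 0.6]
gripper_width: 0.0226
```

{"fn": "step_arm", "kwargs": {"increments": [{"tx": -0.5,"ty": 0,"tz": -10,"ax": 0,"ay": 0,"az": 0,"claw": -1},{"tx": 0,"ty": 0,"tz": -7,"ax": 0,"ay": 0,"az": 0,"claw": -1},{"tx": 0,"ty": 0,"tz": -6,"ax": 0,"ay": 0,"az": 0,"claw": -1},{"tx": 0,"ty": 0,"tz": -5,"ax": 0,"ay": 0,"az": 0,"claw": -1},{"tx": 0,"ty": 0,"tz": 0,"ax": 0,"ay": 0,"az": 0,"claw": -1},{"tx": 0,"ty": 0,"tz": 0,"ax": 0,"ay": 0,"az": 0,"claw": -1}]}}

```text
time_s: 11.65
tcp_pos: [0.5614, 0.0566, 0.0699]
eef_rot: [180.0, -0.0, -96.0]
contact_force: [0.2, 0.7, -0.9]
gripper_width: 0.0225
```

{"fn": "step_arm", "kwargs": {"increments": [{"tx": 0,"ty": 0,"tz": -5,"ax": 0,"ay": 0,"az": 0,"claw": -1},{"tx": 0,"ty": 0,"tz": -5,"ax": 0,"ay": 0,"az": 0,"claw": -1},{"tx": 0,"ty": 0,"tz": -4,"ax": 0,"ay": 0,"az": 0,"claw": -1},{"tx": 0,"ty": 0,"tz": -2.5,"ax": 0,"ay": 0,"az": 0,"claw": -1},{"tx": 0,"ty": 0,"tz": 0,"ax": 0,"ay": 0,"az": 0,"claw": -1},{"tx": 0,"ty": 0,"tz": 0,"ax": 0,"ay": 0,"az": 0,"claw": -1}]}}

```text
time_s: 12.25
tcp_pos: [0.5611, 0.0565, 0.054]
eef_rot: [180.0, -0.0, -96.0]
contact_force: [-2.8, 0.3, 7.4]
gripper_width: 0.0225
```

Contact with the pocket floor at the expected height. I'll release, lift, and go above the tab, turning the jaws along the slide.

{"fn": "step_arm", "kwargs": {"increments": [{"tx": 0,"ty": 0,"tz": 0,"ax": 0,"ay": 0,"az": 0,"claw": -0.45},{"tx": 0,"ty": 0,"tz": 0,"ax": 0,"ay": 0,"az": 0,"claw": -0.4},{"tx": 0,"ty": 0,"tz": 0,"ax": 0,"ay": 0,"az": 0,"claw": -0.2},{"tx": 0,"ty": 0,"tz": 0,"ax": 0,"ay": 0,"az": 0,"claw": 0},{"tx": 0,"ty": 0,"tz": 0,"ax": 0,"ay": 0,"az": 0,"claw": 0.1},{"tx": 0,"ty": 0,"tz": 0,"ax": 0,"ay": 0,"az": 0,"claw": 0.1},{"tx": 0,"ty": 0,"tz": 10,"ax": 0,"ay": 0,"az": 0,"claw": 0.1},{"tx": 0,"ty": 0,"tz": 30,"ax": 0,"ay": 0,"az": 0,"claw": 0.1},{"tx": 0,"ty": 0,"tz": 40,"ax": 0,"ay": 0,"az": 0,"claw": 0.1},{"tx": 0,"ty": 0,"tz": 40,"ax": 0,"ay": 0,"az": 0,"claw": 0.1},{"tx": 0,"ty": 0,"tz": 0,"ax": 0,"ay": 0,"az": 0,"claw": 0.1}]}}

```text
time_s: 13.35
tcp_pos: [0.5646, 0.0574, 0.1804]
eef_rot: [-179.4, 0.2, -96.0]
contact_force: [-0.5, 0.8, -0.3]
gripper_width: 0.0481
```

{"fn": "step_arm", "kwargs": {"increments": [{"tx": -7,"ty": -34,"tz": 0,"ax": 0,"ay": 0,"az": -6.4,"claw": 0.1},{"tx": -7,"ty": -34,"tz": 0,"ax": 0,"ay": 0,"az": -6.4,"claw": 0.1},{"tx": -7,"ty": -34,"tz": 0,"ax": 0,"ay": 0,"az": -6.4,"claw": 0.1},{"tx": -7,"ty": -34,"tz": 0,"ax": 0,"ay": 0,"az": -6.4,"claw": 0.1},{"tx": -7,"ty": -34,"tz": 0,"ax": 0,"ay": 0,"az": -6.4,"claw": 0.1},{"tx": -7,"ty": -34,"tz": 0,"ax": 0,"ay": 0,"az": -6.4,"claw": 0.1},{"tx": -7,"ty": -34,"tz": 0,"ax": 0,"ay": 0,"az": -6.4,"claw": 0.1},{"tx": -8,"ty": -34,"tz": 0,"ax": 0,"ay": 0,"az": -6.4,"claw": 0.1},{"tx": -8,"ty": -34,"tz": 0,"ax": 0,"ay": 0,"az": -6.4,"claw": 0.1},{"tx": -8,"ty": -34,"tz": 0,"ax": 0,"ay": 0,"az": -6.4,"claw": 0.1},{"tx": -8,"ty": -34,"tz": 0,"ax": 0,"ay": 0,"az": -6.4,"claw": 0.1},{"tx": -8,"ty": -32,"tz": 0,"ax": 0,"ay": 0,"az": -6.0,"claw": 0.1}]}}

```text
time_s: 14.55
tcp_pos: [0.4719, -0.3509, 0.1742]
eef_rot: [-180.0, 0.0, -172.7]
contact_force: [-0.1, -0.2, -0.3]
gripper_width: 0.048
```

{"fn": "step_arm", "kwargs": {"increments": [{"tx": 0,"ty": 0,"tz": 0,"ax": 0,"ay": 0,"az": 0,"claw": 0.1},{"tx": 0,"ty": 0,"tz": 0,"ax": 0,"ay": 0,"az": 0,"claw": 0.1}]}}

```text
time_s: 14.75
tcp_pos: [0.4719, -0.3501, 0.1738]
eef_rot: [-180.0, 0.0, -172.5]
contact_force: [-0.4, -0.1, -0.5]
gripper_width: 0.048
```

Run:
```python
from h import *
c=cap('scene'); W=world(c); p=r.get_state()['tcp_pos']; print(p,r.get_state()['eef_rot'])
for x,y in ((.562,.0565),(.573,.156),(.567,.106),(.557,.0067)):
    q=W[(W[...,2]>.05)&(W[...,2]<.095)&(abs(W[...,0]-x)<.03)&(abs(W[...,1]-y)<.02)]; print(len(q),np.percentile(q[:,2],95),q[q[:,2]>.07].mean(0))
K=np.array([[c['fx'],0,c['cx']],[0,c['fy'],c['cy']],[0,0,1.]]); rv=cv2.Rodrigues(np.array(c['R']))[0]
def crop(x0,y0,w,h,s): return cv2.resize(c['image'][y0:y0+h,x0:x0+w],None,fx=s,fy=s,interpolation=2)
a=crop(180,110,100,110,5.); b=crop(285,175,100,80,3.)
th=np.radians(7.6); R=np.array([[np.cos(th),-np.sin(th)],[np.sin(th),np.cos(th)]])
def poly(P,col):
    uv=cv2.projectPoints(np.array(P,float),rv,np.array(c['t']),K,np.array(c['distortion'],float))[0].reshape(-1,2)
    cv2.polylines(a,[((uv-[180,110]+.5)*5).astype(np.int32)],True,col,1)
box=lambda x,y,z,w,l:[np.r_[np.array([x,y])+R@np.array([sx*w/2,sy*l/2]),z] for sx,sy in((1,1),(1,-1),(-1,-1),(-1,1))]
poly(box(.472,-.349,.112,.03,.012),(0,0,255)); poly(box(.467,-.309,.07,.12,.2),(0,255,0))
poly(box(.467,-.309,.08,.09,.001),(255,0,0))
out=np.zeros((550,800,3),np.uint8); out[:550,:500]=a; out[:240,500:800]=b
cv2.imwrite('pics/d1.png',out)
```

```text
[ 0.47217171 -0.34943759  0.17383975] [-1.79999751e+02  1.64243025e-02 -1.72420709e+02]
68 0.08166764835792603 [0.56570134 0.05563881 0.07862188]
68 0.08194259586608005 [0.57849024 0.15740325 0.07867452]
67 0.08127244794919966 [0.57141712 0.10681636 0.0780422 ]
68 0.08092735928300411 [0.56161082 0.00725347 0.07803687]
```

View pics/d1.png

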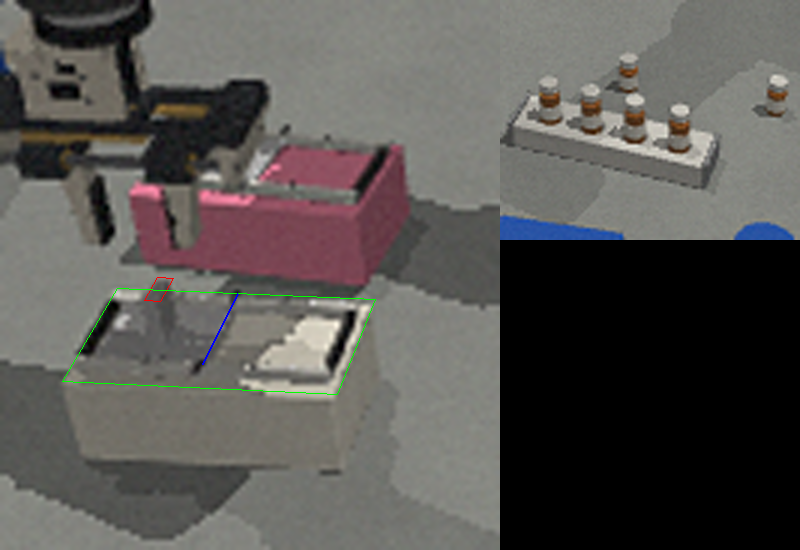

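All four pockets now hold vials (tops 81–82 mm, upright). The projected tab box (red) and the half-travel line (blue) fit the tab at crop (165,290) and the bold ticks at (198,367) and (237,292). Descending over the tab.

{"fn": "step_arm", "kwargs": {"increments": [{"tx": 0,"ty": 0.5,"tz": -25,"ax": 0,"ay": 0,"az": 0,"claw": 0.1},{"tx": 0,"ty": 0,"tz": -20,"ax": 0,"ay": 0,"az": 0,"claw": 0.1},{"tx": 0,"ty": 0,"tz": -15,"ax": 0,"ay": 0,"az": 0,"claw": 0.1},{"tx": 0,"ty": 0,"tz": -12,"ax": 0,"ay": 0,"az": 0,"claw": 0.1},{"tx": 0,"ty": 0,"tz": 0,"ax": 0,"ay": 0,"az": 0,"claw": 0.1},{"tx": 0,"ty": 0,"tz": 0,"ax": 0,"ay": 0,"az": 0,"claw": 0.1}]}}

```text
time_s: 15.4
tcp_pos: [0.4728, -0.3486, 0.102]
eef_rot: [-180.0, 0.0, -172.4]
contact_force: [0.4, 0.3, 1.3]
gripper_width: 0.0481
```

{"fn": "step_arm", "kwargs": {"increments": [{"tx": 0,"ty": 0,"tz": 0,"ax": 0,"ay": 0,"az": 0,"claw": -0.2},{"tx": 0,"ty": 0,"tz": 0,"ax": 0,"ay": 0,"az": 0,"claw": -0.4},{"tx": 0,"ty": 0,"tz": 0,"ax": 0,"ay": 0,"az": 0,"claw": -0.5},{"tx": 0,"ty": 0,"tz": 0,"ax": 0,"ay": 0,"az": 0,"claw": -0.6},{"tx": 0,"ty": 0,"tz": 0,"ax": 0,"ay": 0,"az": 0,"claw": -0.65},{"tx": 0,"ty": 0,"tz": 0,"ax": 0,"ay": 0,"az": 0,"claw": -0.7},{"tx": 0,"ty": 0,"tz": 0,"ax": 0,"ay": 0,"az": 0,"claw": -0.8},{"tx": 0,"ty": 0,"tz": 0,"ax": 0,"ay": 0,"az": 0,"claw": -1},{"tx": 0,"ty": 0,"tz": 0,"ax": 0,"ay": 0,"az": 0,"claw": -1},{"tx": 0,"ty": 0,"tz": 0,"ax": 0,"ay": 0,"az": 0,"claw": -1}]}}

```text
time_s: 16.4
tcp_pos: [0.4724, -0.3491, 0.1016]
eef_rot: [-180.0, 0.0, -172.4]
contact_force: [-0.5, -2.9, 0.2]
gripper_width: 0.0122
```

{"fn": "step_arm", "kwargs": {"increments": [{"tx": 0,"ty": 0,"tz": 0,"ax": 0,"ay": 0,"az": 0,"claw": -1},{"tx": -0.5,"ty": 4,"tz": 0,"ax": 0,"ay": 0,"az": 0,"claw": -1},{"tx": -0.5,"ty": 4,"tz": 0,"ax": 0,"ay": 0,"az": 0,"claw": -1},{"tx": -0.5,"ty": 4,"tz": 0,"ax": 0,"ay": 0,"az": 0,"claw": -1},{"tx": -0.5,"ty": 4,"tz": 0,"ax": 0,"ay": 0,"az": 0,"claw": -1},{"tx": -0.6,"ty": 4,"tz": 0,"ax": 0,"ay": 0,"az": 0,"claw": -1},{"tx": -0.5,"ty": 4,"tz": 0,"ax": 0,"ay": 0,"az": 0,"claw": -1},{"tx": -0.5,"ty": 4,"tz": 0,"ax": 0,"ay": 0,"az": 0,"claw": -1},{"tx": -0.5,"ty": 4,"tz": 0,"ax": 0,"ay": 0,"az": 0,"claw": -1},{"tx": -0.6,"ty": 4,"tz": 0,"ax": 0,"ay": 0,"az": 0,"claw": -1},{"tx": -0.6,"ty": 3.7,"tz": 0,"ax": 0,"ay": 0,"az": 0,"claw": -1},{"tx": 0,"ty": 0,"tz": 0,"ax": 0,"ay": 0,"az": 0,"claw": -1}], "newtons": 30}}

```text
time_s: 17.6
tcp_pos: [0.4672, -0.309, 0.1016]
eef_rot: [-180.0, 0.0, -172.4]
contact_force: [0.1, -6.7, -1.6]
gripper_width: 0.0121
```

{"fn": "step_arm", "kwargs": {"increments": [{"tx": 0,"ty": 0,"tz": 0,"ax": 0,"ay": 0,"az": 0,"claw": -1},{"tx": 0,"ty": 0,"tz": 0,"ax": 0,"ay": 0,"az": 0,"claw": -1},{"tx": 0,"ty": 0,"tz": 0,"ax": 0,"ay": 0,"az": 0,"claw": -1}]}}

```text
time_s: 17.9
tcp_pos: [0.4672, -0.3093, 0.1016]
eef_rot: [-180.0, 0.0, -172.4]
contact_force: [0.2, -6.0, -1.0]
gripper_width: 0.0121
```

Run:
```python
from h import *
F=[];cs=[]
for i in range(4):
    c=cap('scene'); cs.append(c['image'].astype(float)); s=r.get_state(); F.append(s['contact_force']); print(s['tcp_pos'].round(4),s['contact_force'].round(2))
im=np.mean(cs,0).astype(np.uint8)
K=np.array([[c['fx'],0,c['cx']],[0,c['fy'],c['cy']],[0,0,1.]]); rv=cv2.Rodrigues(np.array(c['R']))[0]
x0,y0,S=190,155,8.
a=cv2.resize(im[y0:y0+45,x0:x0+75],None,fx=S,fy=S,interpolation=2); raw=a.copy()
th=np.radians(7.6); R=np.array([[np.cos(th),-np.sin(th)],[np.sin(th),np.cos(th)]])
def ln(ys,xs,z,col):
    P=[np.r_[np.array([.467,-.309])+R@np.array([x,ys]),z] for x in xs]
    uv=cv2.projectPoints(np.array(P,float),rv,np.array(c['t']),K,np.array(c['distortion'],float))[0].reshape(-1,2)
    cv2.polylines(a,[((uv-[x0,y0]+.5)*S).astype(np.int32)],False,col,1)
for y in(-.04,0,.04): ln(y,(.037,.045),.08,(0,0,255)); ln(y,(-.037,-.045),.08,(0,0,255))
ln(.042,(-.036,.036),.076,(255,0,0)); ln(-.042,(-.036,.036),.076,(255,0,0))
cv2.imwrite('pics/d2.png',a)
# plate edge: gray profile along slide at x=+0.02..0.034 (visible near side), z=.076
g=cv2.cvtColor(im,cv2.COLOR_BGR2GRAY).astype(np.float32)
ys=np.arange(-.095,.096,.003)
for xs,z in ((np.linspace(.022,.032,6),.076),(np.linspace(.038,.044,4),.08)):
    prof=[]
    for y in ys:
        P=np.array([np.r_[np.array([.467,-.309])+R@np.array([x,y]),z] for x in xs])
        uv=cv2.projectPoints(P,rv,np.array(c['t']),K,np.array(c['distortion'],float))[0].reshape(-1,2).astype(np.float32)
        prof.append(int(cv2.remap(g,uv[:,:1],uv[:,1:],cv2.INTER_LINEAR).mean()))
    print([(int(round(y*1000)),p) for y,p in zip(ys,prof)])
```

```text
[ 0.4672 -0.3093  0.1016] [ 0.45 -6.46 -1.06]
[ 0.4672 -0.3093  0.1016] [ 0.93 -6.55 -2.29]
[ 0.4672 -0.3093  0.1016] [ 0.37 -6.53 -1.69]
[ 0.4672 -0.3093  0.1016] [ 0.4  -6.92 -1.18]
[(-95, 45), (-92, 23), (-89, 22), (-86, 65), (-83, 123), (-80, 136), (-77, 133), (-74, 97), (-71, 42), (-68, 23), (-65, 20), (-62, 22), (-59, 20), (-56, 22), (-53, 23), (-50, 23), (-47, 17), (-44, 38), (-41, 78), (-38, 91), (-35, 88), (-32, 89), (-29, 89), (-26, 90), (-23, 90), (-20, 89), (-17, 90), (-14, 90), (-11, 90), (-8, 91), (-5, 90), (-2, 90), (1, 90), (4, 90), (7, 91), (10, 90), (13, 90), (16, 90), (19, 91), (22, 90), (25, 89), (28, 90), (31, 89), (34, 88), (37, 88), (40, 86), (43, 89), (46, 105), (49, 108), (52, 107), (55, 106), (58, 107), (61, 107), (64, 107), (67, 108), (70, 108), (73, 109), (76, 109), (79, 110), (82, 108), (85, 62), (88, 27), (91, 17), (94, 50)]
[(-95, 112), (-92, 100), (-89, 102), (-86, 78), (-83, 93), (-80, 125), (-77, 130), (-74, 130), (-71, 121), (-68, 86), (-65, 80), (-62, 71), (-59, 64), (-56, 64), (-53, 61), (-50, 60), (-47, 66), (-44, 52), (-41, 56), (-38, 101), (-35, 97), (-32, 84), (-29, 89), (-26, 95), (-23, 95), (-20, 95), (-17, 96), (-14, 106), (-11, 112), (-8, 94), (-5, 69), (-2, 57), (1, 79), (4, 96), (7, 99), (10, 101), (13, 95), (16, 94), (19, 95), (22, 95), (25, 93), (28, 89), (31, 93), (34, 76), (37, 65), (40, 75), (43, 87), (46, 85), (49, 102), (52, 105), (55, 104), (58, 103), (61, 103), (64, 118), (67, 111), (70, 104), (73, 104), (76, 104), (79, 103), (82, 106), (85, 110), (88, 82), (91, 47), (94, 30)]
```

View pics/d2.png

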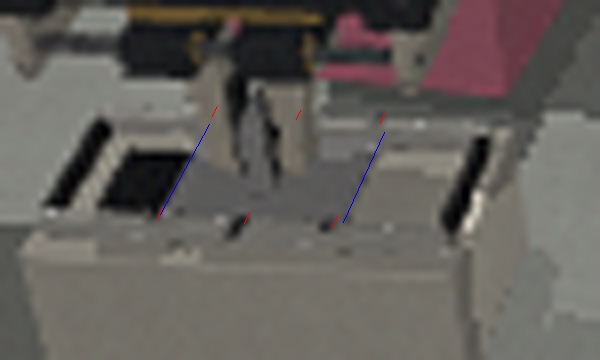

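The plate is near half travel: plate edges at crop x about 185 and 370, middle tick at (240,225). The plate may be 1–2 mm past the tick, so I'll calibrate against the shut picture, where travel is known to be 0.

Run:
```python
from h import *
ims={}
c=cap('scene'); ims['now']=np.mean([cap('scene')['image'].astype(float) for _ in range(4)],0).astype(np.uint8); ims['shut']=cv2.imread('pics/scene0.png')
ct=cap('top'); 
th=np.radians(7.6); R=np.array([[np.cos(th),-np.sin(th)],[np.sin(th),np.cos(th)]])
def prof(c,im,xs,z,ys):
    K=np.array([[c['fx'],0,c['cx']],[0,c['fy'],c['cy']],[0,0,1.]]); rv=cv2.Rodrigues(np.array(c['R']))[0]; g=cv2.cvtColor(im,cv2.COLOR_BGR2GRAY).astype(np.float32); o=[]
    for y in ys:
        P=np.array([np.r_[np.array([.467,-.309])+R@np.array([x,y]),z] for x in xs])
        uv=cv2.projectPoints(P,rv,np.array(c['t']),K,np.array(c['distortion'],float))[0].reshape(-1,2).astype(np.float32)
        o.append(cv2.remap(g,uv[:,:1],uv[:,1:],cv2.INTER_LINEAR).mean())
    return np.array(o)
ys=np.arange(-.098,.0985,.001)
for n,c_,im in(('now',c,ims['now']),('shut',c,ims['shut']),('topshut',ct,cv2.imread('pics/top0.png')),('topnow',ct,ct['image'])):
  for xs,z,lab in((np.linspace(.022,.033,8),.076,'plate'),(np.linspace(.038,.044,5),.08,'tick')):
    p=prof(c_,im,xs,z,ys)
    if lab=='plate':
        d=np.gradient(cv2.GaussianBlur(p.reshape(-1,1),(1,7),1.5).ravel()); i=np.argsort(-abs(d)); pk=[k for k in range(1,len(d)-1) if abs(d[k])>=max(abs(d[k-1]),abs(d[k+1])) and abs(d[k])>1.5]
        print(n,'edges',[(int(round(ys[k]*1e3)),round(float(d[k]),1)) for k in pk])
    else:
        pk=[k for k in range(2,len(p)-2) if p[k]==p[k-2:k+3].min() and p[k]<p[max(0,k-7):k+8].max()-15]
        print(n,'ticks',[(int(round(ys[k]*1e3)),int(p[k])) for k in pk])
cv2.imwrite('pics/t1.png',cv2.resize(ct['image'][170:240,370:470],None,fx=6,fy=6,interpolation=2))
print(r.get_state()['tcp_pos'])
```

```text
now edges [(-95, -11.4), (-85, 17.9), (-73, -16.9), (-43, 12.5), (44, 4.4), (85, -14.3), (95, 26.3)]
now ticks [(-93, 102), (-86, 80), (-59, 63), (-42, 41), (-31, 83), (-17, 96), (-2, 55), (36, 66), (45, 85), (60, 103), (72, 104), (93, 27)]
shut edges [(-95, -10.7), (-86, 24.4), (-37, -2.6), (-32, 2.1), (-1, -6.9), (4, 14.0), (41, -1.8), (45, 2.2), (85, -26.9), (95, 28.5)]
shut ticks [(-86, 114), (-50, 164), (-42, 139), (-31, 161), (-1, 96), (5, 159), (28, 180), (36, 141), (46, 174), (93, 50)]
topshut edges [(-95, -13.8), (-88, 22.4), (-2, -2.4), (4, 8.5), (86, -23.2), (94, 25.9)]
topshut ticks [(-43, 172), (-2, 120), (39, 149), (94, 168)]
topnow edges [(-86, 2.2), (-43, -2.6), (-4, 2.6), (22, 9.9), (41, -8.7), (66, -2.0), (76, 4.3)]
topnow ticks [(-89, 45), (49, 27), (69, 22)]
[ 0.46723765 -0.3093221   0.10160573]
```

View pics/t1.png

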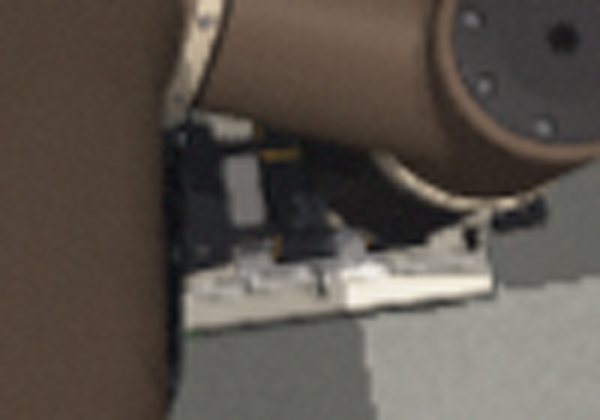

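The plate's edge moved from +4 mm (shut) to +44 mm, which is 40 ± 1 mm. The TCP moved 40 mm, and the measured 6.5 N agrees with the stated 6.6 N at half travel. I'll check the bystanders and hand in.

Run:
```python
from h import *
c=cap('scene'); W=world(c)
for n,x,y in(('C',.530,.325),('s0',.4605,.253),('s1',.4565,.0755)):
    q=W[(W[...,2]>.028)&(abs(W[...,0]-x)<.03)&(abs(W[...,1]-y)<.03)]; print(n,len(q),q.mean(0).round(3),np.percentile(q[:,2],95).round(3))
a=cv2.imread('pics/scene0.png'); d=cv2.absdiff(cv2.cvtColor(a,6),cv2.cvtColor(c['image'],6)); print('jar/bottles/box diff',np.median(d[240:330,220:340]),d[240:330,220:340].max(),d[215:280,360:455].max())
s=r.get_state(); print(s['contact_force'],s['gripper_width'],s['time_s'])
r.close_job()
```

```text
C 96 [0.533 0.33  0.057] 0.076
s0 41 [0.464 0.254 0.041] 0.048
s1 37 [0.457 0.076 0.04 ] 0.048
jar/bottles/box diff 3.0 18 14
[-0.59322248 -6.06268459 -0.806284  ] 0.011866678703163719 18.45
the job is handed in; nothing more can be done
```

I put a tall spare vial into each of the two empty rail pockets. Then I gripped the white detector's shutter tab, slid it to half travel, and handed the job in at 18.45 s while holding it there. No verdict was reported.

**Vials:** All four vials in the rail stand upright, with tops at 81–82 mm against 81 mm expected for fully seated. The third tall spare and both short vials are where they were. Pictures of the bottles, jar and tip box showed no sizeable change. I made no separate check on the beaker and spatula.

**Shutter:** Three measures agree on about half travel:
- The plate edge moved 40 ± 1 mm between the shut and current pictures.
- The gripper moved 40 mm with the tab.
- The holding force read about 6.5 N, then 6.1 N in the last noisy reading, against a nominal 6.6 N.

**Disagreement:** One coarse reading of the tick marks put the plate about 1.5 mm past the middle tick. I took that as pixel-level camera error because the other measures agreed, and did not correct it. The top camera could not confirm it because the arm blocked its view.

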